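# Unlock the onion slicer and bring its carriage to the loading end

## Task

Unlock the onion slicer: pull its spring-loaded T-handle lock straight up until it is out, twist it anticlockwise (seen from above) about a fifth of a turn and let it down into its rest notch so that it stays up when you let go. Then slide the carriage by its post along the rails until it stands right against the end stop. Work gently: do not haul on the lock once it is fully out or force it round, do not ram the stop, and leave the bowl, onion and jar alone.

Things in the scene. Friction and masses are not known exactly. Their poses are not given: they have to be found in the camera images.
- slicer: hand onion slicer, fixed: aluminium bed 160 x 420 x 30 mm with two rails. Origin on the counter under the bed; z up, y along the rails from the lock end (-y) to the loading end (+y). The lock's vertical axis is at (0, -130 mm) of this frame, over an aluminium bridge whose top is 72 mm above the counter. The carriage slides in +y
- lock_handle (a point): centre of the spring lock's T-handle: black upright bar 44 mm long (point x), 12 wide (point y), 24 tall, 148 mm above the counter while locked and then lying across the rails (slicer x). It sits on a neck 11 mm thick; 14 to 34 mm below its underside is the rim of the collar, 34 mm across. The spring pulls down with about 8 N when locked, plus 0.2 N per mm of lift
- lock (a joint): lift of the lock in m: 0 locked. A cross pin under the handle (along the bar, 5 mm thick) lies in a deep slot of the collar; the last user set the collar's height, so the lift at which the pin clears the rim is anywhere from 10 to 30 mm. 2 mm beyond that it meets a stiff spring washer, its end stop, felt as a steep rise of the pull (8 N per mm). Parked, it rests 3 mm lower than it cleared
- lock_twist (a joint): turn of the lock in rad: 0 locked, positive anticlockwise seen from above. The rest notches in the rim, 8 mm wide and 3 mm deep, are 70 degrees (1.22 rad) from the slot; it cannot pass 1.5. Over 15 N on the end stop (besides the spring's pull), or 25 N of the pin on the slot's side, counts as damage
- post_grip (a point): grip point of the carriage's black upright post: 24 mm diameter, top 18 mm above and underside 24 mm below this point, which is 97 mm above the counter and, at the start, at y = 80 mm of the slicer's frame. Behind it (-y), 24 mm clear of the post, is the carriage's open steel hopper, 90 mm high. The carriage (0.7 kg) slides along slicer +y with 2 N friction; locked, it has 1.5 mm play
- carriage_nose (a point): middle of the flat front edge of the carriage, 15 mm ahead (slicer +y) of the post's axis, 51 mm above the counter; this edge comes to rest on the end stop
- stop_face (a point): middle of the face of the end stop that the carriage's nose meets: an aluminium bar 125 mm across the rails, 20 mm thick, top 62 mm above the counter, clamped 70 to 110 mm ahead of the nose at the start
- prep_bowl: steel bowl 110 mm wide, 50 mm tall, bystander; origin under its centre
- onion: whole brown onion, 74 mm wide, 75 mm tall, bystander; origin under its centre
- salt_jar: glass jar with steel cap, 56 mm wide, 75 mm tall, bystander; origin under its centre

How it is judged (in metres and radians):
On the way:
1. the lock stands parked in its rest notch, let go (value of joint lock above 0.0055 m and value of joint lock_twist between 1.05 and 1.39 rad and contact force between the fingers and lock below 0.2 N), for 0.3 s.
At the end, for the whole second after the job is handed in: the lock stays up in its rest notch by itself (lift over 5.5 mm, twist 1.05 to 1.39 rad) and the carriage's nose is within 1.5 mm of the end stop's face and still (value of joint lock above 0.0055 m and value of joint lock_twist between 1.05 and 1.39 rad and y of carriage_nose in the frame of stop_face above -0.0015 m and linear speed of carriage below 0.01 m/s); the robot touches nothing.
It fails at once if a bystander is moved by more than 20 mm (distance of any of prep_bowl, onion, salt_jar from where it was at the start of the episode above 0.02 m).
It fails at once if the carriage is pressed on the end stop with over 25 N (contact force between carriage and end_stop above 25 N).
It fails at once if the lock is hauled against its end stop with over 15 N (contact force between lock_c2 and washer_c0 above 15 N).
It fails at once if the lock is forced round before it is out: its pin presses on the slot's side with over 25 N (contact force between lock_c0 and collar_c0 above 25 N).
It also fails if it takes over 72 s, if anything falls off the work surface, if the arm or the gripper's body presses on something with over 40 N, if the wrist force passes 120 N, or if a joint passes its speed limit or range.

## Robot

A 6-joint arm with a two-finger parallel gripper is mounted at the origin on the work surface. World frame = base frame: x ahead of the robot, y to its left, z up, the work surface at z = 0. Lengths are in mm, angles in rad, forces in N, time in s.
With the tool pointing down it reaches from about 300 to 775 mm from the base axis. Payload 14.6 kg.
Tool frame: the origin (TCP) lies on the centre line of the jaws, within the pads' length; the fingertips stand ahead of it and the grasp point (between the pads) is the TCP (manip.tip_reach is the z of the fingertips in the tool frame, in mm); z points along the fingers, y is the direction in which the jaws open and shut (so a half turn about z gives the same grasp; the last joint's range is limited). The gripper opens to 94 mm and grips with 3 to 60 N. Pads are 16 mm wide; open, the fingers measure 119 mm over their backs; the gripper's body (75 mm by 177 mm) begins 78 mm behind the grasp point.
Start: joints at [-1.35, 0.3, 1.521, -0, 1.321, -0.067], TCP at [156.107, -527.371, 224.446] pointing down, gripper open.
Joint ranges: [-3.03, 3.03], [-0.79, 2.21], [0.23, 2.52], [-1.04, 4.18], [0, 3.07], [-2.55, 2.55]. Speed limits (rad/s): [2.22, 2.22, 2.57, 3.14, 3.14, 3.14].

## Interface

Orientations are given as [roll, pitch, yaw] about the fixed x, y, z axes, in that order (R = Rz(yaw) Ry(pitch) Rx(roll)).
In Python, from cell import manip, camera, search_frame, masks_of, tip_of gives the robot as it stands.
- The arm moves only by the tool send_rows, never from a script. Its argument "plan" is a list of rows, each an object with "travel": the shift along the tool's x, y, z in mm, a list of three; "delta_rot": the turn, a rotation vector about the tool's x, y, z in degrees, a list of three; "fingers": the gripper's target within -1 to 1 (shut at 1, half-way at 0, fully open at -1). In form: [{"travel": [dx, dy, dz], "delta_rot": [wx, wy, wz], "fingers": fingers}, ...]. A call has 1 to 20 rows; each row shifts and turns the commanded pose from where the row before left it, along the tool's axes as they then stand; what a row does not reach is not made up. A row lasts 1/8 s, in which the tool goes at most 62.5 mm and 10.7 degrees, less where a joint would pass 70% of its speed; a pose out of reach is approached as far as the arm can. A call is refused whole if a number of a shift passes 62.5 or a number of a turn 10.7, either way. A call with a gripper value outside its range is refused whole. The fingers move at their own pace and stop on an object; "grip_force" is the grip in N (left out, the last holds). Time passes only in rows, so rows that do not move let the fingers close. It gives the time, the measured TCP pose, the force and the opening at its end, in the units of the state.
- manip.read_state(): the state, without advancing time (a new reading comes with each control period).
- camera(name): name is "scene" or "top" or "wrist"; returns a dict with "color" (384x512x3 uint8, red, green, blue), "z_map" (384x512 float32, mm along the optical axis (not along the pixel's ray), 0 where there is no reading), "fov_y" (degrees; the focal length in pixels is half the picture's height over the tangent of half this angle, whatever the lens; pixels are square), "cx", "cy" (the principal point, pixels), "world_from_camera" (4x4, takes a point from camera to world coordinates); the wrist camera has in their place "tool_from_camera" (4x4, takes a point from camera to tool coordinates, whose origin is the TCP and whose axes are the flange's). Camera axes: x right, y up, looking along -z (the intrinsics and any distortion apply to the point x, -y, -z); pixel columns grow to the right and rows downward; lengths in mm; the calibration is good to about 2 mm. A picture is of the moment at which its call begins: read the wrist's pose just before it.
- manip.sign_off(): hands the job in, once; it reports no verdict.
Trained networks look in the newest picture that a camera, given by its name, has taken for a name from the list of things; names that differ only in an ending like _2 or _b are one class to them, and where a whole thing is asked for, a point or a joint stands for the part that bears it (a point fixed in the world has none). Each returns a list of dicts, best first, with "confidence" (0 to 1); they miss things now and then, are a little off and sometimes report something else, mostly with a low value. They report only what shows in the picture. A call takes as long as a camera call.
- search_frame(name, camera): "at" ([x, y, z] in mm, in the coordinates of the camera as it stood for that picture, good to about 4 mm: the middle of the surface that is visible of it).
- masks_of(name, camera): "region" (384x512 bool, what is visible of it).
- tip_of(name, camera): "at" ([x, y, z] in mm, in the coordinates of the camera as it stood for that picture, good to about 4 mm: a listed point, or the origin of a listed thing).
The state is a dict: "clock": time; "joints": joint angles; "qd": joint speeds; "effort": joint torques, N m; "eef_pos": TCP position; "eef_rot": TCP orientation; "wrist_force": force on the tool from outside, world axes, zero at the start; "moment": the same for the moment, N m; "finger_gap": finger opening in mm.
Only numpy, scipy, OpenCV 4.12 (cv2) and the standard library are available. Lean on these libraries where they do the work, as an engineer would, in place of code of your own. Each camera call takes 0.05 s, during which the arm holds its last target. There are 200 camera calls.

## Working session

There is one attempt and no reset: what is moved stays moved. The work goes in short steps, Python scripts to look and compute and a tool call to move; the robot and the scene stay as the last step left them, time stands still between calls to the robot, and variables do not carry over. Pictures are saved under pics/ and viewed, about 8 in all and at most 12, crops included, and the job is handed in when it is done.

Besides the shell and the picture viewer there is one more tool, called by a JSON object that holds its "name" and its "arguments". send_rows: Moves the arm, as the interface text tells. Its arguments: {"type":"object","properties":{"plan":{"type":"array"},"grip_force":{"type":"number"}},"required":["plan"]}

```bash
ls; mkdir -p pics
cat > h.py <<'E'
import numpy as np, cv2
from cell import manip, camera, search_frame, masks_of, tip_of
from scipy.spatial.transform import Rotation as R
def Twt():
    s=manip.read_state(); T=np.eye(4); T[:3,:3]=R.from_euler('xyz',s['eef_rot']).as_matrix(); T[:3,3]=s['eef_pos']; return T
def shot(n,save=None):
    T=Twt(); c=camera(n)
    M=c['world_from_camera'] if n!='wrist' else T@c['tool_from_camera']
    M=np.array(M)
    if save: cv2.imwrite('pics/'+save,c['color'][:,:,::-1])
    return c,M
def tw(M,p): return (M[:3,:3]@np.array(p)+M[:3,3]).round(1)
def cloud(c,M):
    z=c['z_map']; f=z.shape[0]/2/np.tan(np.radians(c['fov_y'])/2)
    v,u=np.indices(z.shape); P=np.stack([(u-c['cx'])*z/f,-(v-c['cy'])*z/f,-z],-1)
    W=P@M[:3,:3].T+M[:3,3]; W[z==0]=np.nan; return W
E
python3 - <<'E'
from h import *
s=manip.read_state(); print({k:np.round(v,3).tolist() for k,v in s.items()}, manip.tip_reach)
ims=[]
for n in ['scene','top']:
    c,M=shot(n); ims.append(c['color'])
    print(n,{k:v for k,v in c.items() if k not in('color','z_map','world_from_camera')},M[:3,3].round())
    for t in ['slicer','lock_handle','post_grip','carriage_nose','stop_face','prep_bowl','onion','salt_jar']:
        r=tip_of(t,n); print(t,[(tw(M,d['at']).tolist(),round(d['confidence'],2)) for d in r[:2]])
cv2.imwrite('pics/a.png',cv2.resize(np.vstack(ims),(400,600))[:,:,::-1]); 
cv2.imwrite('pics/a1.png',ims[0][:,:,::-1]);cv2.imwrite('pics/a2.png',ims[1][:,:,::-1])
E
```

```text
pics
{'clock': 0.0, 'joints': [-1.35, 0.3, 1.522, -0.0, 1.321, -0.067], 'qd': [-0.0, -0.001, -0.0, 0.001, 0.0, 0.001], 'effort': [-0.002, -53.18, -35.274, 0.071, 0.024, -0.0], 'eef_pos': [156.052, -527.137, 223.904], 'eef_rot': [-3.14, -0.0, 0.288], 'wrist_force': [0.233, 0.569, 0.671], 'moment': [-0.006, 0.063, 0.025], 'finger_gap': 93.969} 19.0
scene {'fov_y': 52.59303194877851, 'cx': 250.40294727991142, 'cy': 196.4854249220709} [963. -51. 717.]
slicer [([575.2, 8.7, -1.7], 0.55)]
lock_handle [([551.9, 188.3, 51.4], 0.63), ([596.0, -123.7, 154.0], 0.57)]
post_grip [([566.3, 83.9, 99.3], 0.94)]
carriage_nose [([565.1, 99.0, 53.3], 0.93)]
stop_face [([550.4, 190.2, 52.6], 0.91)]
prep_bowl [([750.6, -24.1, -3.2], 0.6)]
onion [([727.3, 120.3, 3.4], 0.87)]
salt_jar [([395.0, 104.9, -0.2], 0.64)]
top {'fov_y': 43.20210102409045, 'cx': 251.81751096314397, 'cy': 197.22906112174158} [ 398.   19. 1124.]
slicer [([576.5, 2.5, 1.4], 0.75)]
lock_handle [([595.4, -121.8, 148.8], 0.45)]
post_grip [([572.8, 83.2, 99.3], 0.59), ([399.8, 96.8, 2.3], 0.25)]
carriage_nose [([564.5, 92.9, 51.0], 0.69), ([751.0, -31.9, -1.6], 0.64)]
stop_face [([550.9, 186.1, 47.3], 0.78), ([569.6, 83.3, 103.2], 0.71)]
prep_bowl [([752.5, -31.2, 0.6], 0.63)]
onion [([730.7, 119.5, 0.0], 0.65)]
salt_jar [([397.3, 101.0, 1.7], 0.71)]
```

View pics/a.png

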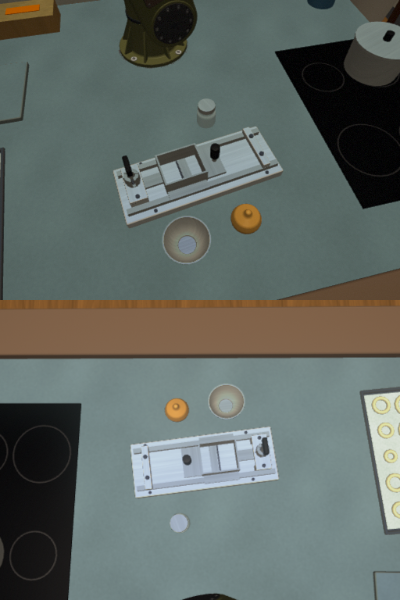

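{"name": "send_rows", "arguments": {"plan": [{"travel": [38, -19, -5], "delta_rot": [0, 0, 0], "fingers": -1}, {"travel": [38, -19, -5], "delta_rot": [0, 0, 0], "fingers": -1}, {"travel": [38, -19, -5], "delta_rot": [0, 0, 0], "fingers": -1}, {"travel": [38, -19, -5], "delta_rot": [0, 0, 0], "fingers": -1}, {"travel": [38, -19, -5], "delta_rot": [0, 0, 0], "fingers": -1}, {"travel": [38, -19, -5], "delta_rot": [0, 0, 0], "fingers": -1}, {"travel": [38, -19, -5], "delta_rot": [0, 0, 0], "fingers": -1}, {"travel": [38, -19, -5], "delta_rot": [0, 0, 0], "fingers": -1}, {"travel": [38, -19, -5], "delta_rot": [0, 0, 0], "fingers": -1}, {"travel": [38, -19, -5], "delta_rot": [0, 0, 0], "fingers": -1}, {"travel": [38, -19, -5], "delta_rot": [0, 0, 0], "fingers": -1}, {"travel": [38, -19, -5], "delta_rot": [0, 0, 0], "fingers": -1}, {"travel": [38, -19, -5], "delta_rot": [0, 0, 0], "fingers": -1}, {"travel": [38, -19, -5], "delta_rot": [0, 0, 0], "fingers": -1}, {"travel": [0, 0, 0], "delta_rot": [0, 0, 8.5], "fingers": -1}, {"travel": [0, 0, 0], "delta_rot": [0, 0, 0], "fingers": -1}, {"travel": [0, 0, 0], "delta_rot": [0, 0, 0], "fingers": -1}]}}

```text
clock: 3.02
eef_pos: [590.5, -121.6, 294.5]
eef_rot: [3.142, -0.0, 0.142]
wrist_force: [-1.0, -0.2, -0.3]
finger_gap: 93.9
```

Run:
```python
from h import *
s=manip.read_state(); print(np.round(s['eef_pos'],1),np.round(s['eef_rot'],3),s['wrist_force'])
for n in ['wrist','top','scene']:
    c,M=shot(n,f'b_{n}.png'); W=cloud(c,M)
    for t in ['lock_handle']:
        print(n,t,[(tw(M,d['at']).tolist(),round(d['confidence'],2)) for d in tip_of(t,n)[:3]])
    dk=c['color'].max(-1)<90
    m=dk&(W[...,2]>120)&(W[...,2]<175)&(abs(W[...,0]-595)<45)&(abs(W[...,1]+122)<45)
    p=W[m]; print(m.sum())
    if len(p)>20:
        top=p[p[:,2]>np.percentile(p[:,2],95)-5]; r=cv2.minAreaRect(top[:,:2].astype(np.float32)); print(p.mean(0),np.percentile(p[:,2],[2,50,98]),r,top.mean(0))
    # post
    m=dk&(W[...,2]>85)&(W[...,2]<125)&(abs(W[...,0]-568)<35)&(abs(W[...,1]-83)<35)
    p=W[m]
    if len(p)>20:
        top=p[p[:,2]>np.percentile(p[:,2],95)-5]; print('post',len(p),np.percentile(p[:,2],98),cv2.minAreaRect(top[:,:2].astype(np.float32)))
```

```text
[ 590.5 -121.6  294.5] [ 3.142 -0.     0.142] [-0.98016919 -0.21371878 -0.30946006]
wrist lock_handle [([595.0, -127.8, 143.7], 0.97)]
434
[ 599.87321395 -127.80658974  158.322853  ] [143.98632779 159.05614122 160.64531034] ((597.6049194335938, -128.57034301757812), (40.32603454589844, 11.054451942443848), 8.081339836120605) [ 598.68579558 -127.94464654  159.07175861]
post 497 115.48285725591492 ((569.196533203125, 78.66604614257812), (19.912242889404297, 22.031999588012695), 7.367094993591309)
top lock_handle [([578.2, 3.5, -0.3], 0.34)]
0
post 92 117.69738550637595 ((567.442138671875, 80.12068939208984), (19.642629623413086, 19.12526512145996), 3.1082942485809326)
scene lock_handle [([593.6, -124.3, 151.0], 0.57)]
204
[ 602.05670629 -124.23148402  157.02057471] [140.60538942 159.37866137 161.98455761] ((596.5310668945312, -125.16747283935547), (44.66529083251953, 11.776500701904297), 7.738161087036133) [ 598.38749455 -124.8929935   159.84285112]
post 204 117.24397864902589 ((567.7335205078125, 82.95909881591797), (20.768171310424805, 22.77954864501953), 74.84538269042969)
```

View pics/b_wrist.png

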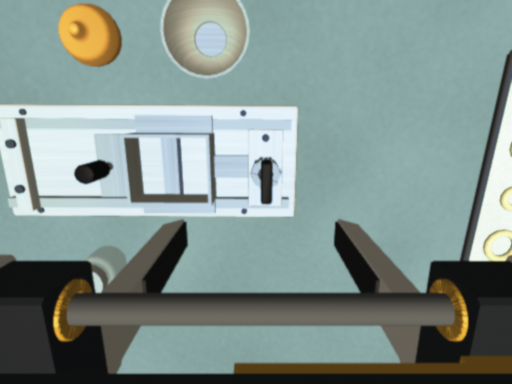

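Run:
```python
from h import *
for n in ['wrist','scene']:
    c,M=shot(n); W=cloud(c,M); d=np.hypot(W[...,0]-597,W[...,1]+127)
    m=(d<19)&(W[...,2]>76)&(W[...,2]<135)
    print(n,np.histogram(W[m][:,2],bins=np.arange(76,137,3)))
    g=W[m]; g=g[(g[:,2]>98)]; print(len(g),np.percentile(g[:,2],[10,50,90]),g.min(0),g.max(0))
```

```text
wrist (array([ 11,  10,   4,  10,  14,  13,  19,   7,  10,  90, 218,   9,   0,
         0,   0,   0,   0,   0,   0,   0]), array([ 76,  79,  82,  85,  88,  91,  94,  97, 100, 103, 106, 109, 112,
       115, 118, 121, 124, 127, 130, 133, 136]))
329 [104.14530354 107.240329   108.45234358] [ 579.59489588 -145.54037581   98.01232005] [ 613.9197381  -110.60184045  109.58159333]
scene (array([ 5, 23, 15, 11, 11, 20, 27, 21, 17, 38, 86, 56,  0,  1,  0,  0,  0,
        0,  0,  0]), array([ 76,  79,  82,  85,  88,  91,  94,  97, 100, 103, 106, 109, 112,
       115, 118, 121, 124, 127, 130, 133, 136]))
211 [101.24383095 107.64191216 110.05728824] [ 579.49063098 -143.01885035   98.00858881] [ 614.15390402 -108.35379046  116.60425744]
```

{"name": "send_rows", "arguments": {"plan": [{"travel": [3, 3, 24], "delta_rot": [0, 0, 0], "fingers": -1}, {"travel": [2.7, 3.3, 24], "delta_rot": [0, 0, 0], "fingers": -1}, {"travel": [0, 0, 24], "delta_rot": [0, 0, 0], "fingers": -1}, {"travel": [0, 0, 0], "delta_rot": [0, 0, 0], "fingers": -1}, {"travel": [0, 0, 0], "delta_rot": [0, 0, 0], "fingers": -1}]}}

```text
clock: 4.05
eef_pos: [597.6, -126.8, 223.7]
eef_rot: [3.141, -0.001, 0.14]
wrist_force: [-0.5, -0.9, 0.1]
finger_gap: 93.8
```

Run:
```python
from h import *
for n in ['wrist','scene']:
    c,M=shot(n,f'c_{n}.png'); W=cloud(c,M)
    print(n,[(tw(M,d['at']).tolist(),round(d['confidence'],2)) for d in tip_of('lock_handle',n)[:3]])
    dk=c['color'].max(-1)<90
    m=dk&(W[...,2]>140)&(W[...,2]<170)&(abs(W[...,0]-597)<30)&(abs(W[...,1]+127)<14)
    p=W[m]; 
    if len(p)>20: top=p[p[:,2]>np.percentile(p[:,2],90)-3]; print(len(top),np.percentile(p[:,2],[2,50,98]),cv2.minAreaRect(top[:,:2].astype(np.float32)))
    d=np.hypot(W[...,0]-597,W[...,1]+127)
    m=(d<19)&(W[...,2]>76)&(W[...,2]<135)
    print(np.histogram(W[m][:,2],bins=np.arange(76,137,3))[0])
```

```text
wrist [([594.6, -130.8, 142.7], 0.79)]
671 [144.9243754  158.85094765 160.37270793] ((597.3328857421875, -128.2786407470703), (41.44783020019531, 10.958889961242676), 7.778067588806152)
[  6  34  10  16  17  30  34  22  23 142 350   8   0   0   0   0   0   0
   0   0]
scene [([593.4, -124.2, 152.4], 0.81), ([574.9, 9.0, -0.2], 0.3)]
141 [141.61777062 159.50183364 161.78449776] ((596.8681640625, -124.9864501953125), (42.73049545288086, 11.582557678222656), 8.847416877746582)
[ 3 24 17 12 15 19 20 26 20 31 99 51  0  0  1  0  0  0  0  0]
```

View pics/c_wrist.png

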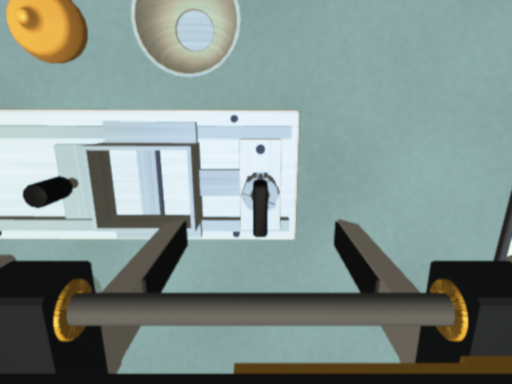

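{"name": "send_rows", "arguments": {"grip_force": 5, "plan": [{"travel": [0, 0, 20], "delta_rot": [0, 0, 0], "fingers": -1}, {"travel": [0, 0, 20], "delta_rot": [0, 0, 0], "fingers": -1}, {"travel": [0, 0, 20], "delta_rot": [0, 0, 0], "fingers": -1}, {"travel": [0, 0, 14], "delta_rot": [0, 0, 0], "fingers": -1}, {"travel": [0, 0, 0], "delta_rot": [0, 0, 0], "fingers": 0.5}, {"travel": [0, 0, 0], "delta_rot": [0, 0, 0], "fingers": 1}, {"travel": [0, 0, 0], "delta_rot": [0, 0, 0], "fingers": 1}, {"travel": [0, 0, 0], "delta_rot": [0, 0, 0], "fingers": 1}, {"travel": [0, 0, 0], "delta_rot": [0, 0, 0], "fingers": 1}, {"travel": [0, 0, 0], "delta_rot": [0, 0, 0], "fingers": 1}]}}

```text
clock: 5.5
eef_pos: [597.3, -126.8, 148.5]
eef_rot: [3.142, -0.0, 0.139]
wrist_force: [-0.1, 0.8, 0.0]
finger_gap: 37.3
```

{"name": "send_rows", "arguments": {"plan": [{"travel": [0, 0, 0], "delta_rot": [0, 0, 0], "fingers": 1}, {"travel": [0, 0, 0], "delta_rot": [0, 0, 0], "fingers": 1}, {"travel": [0, 0, 0], "delta_rot": [0, 0, 0], "fingers": 1}, {"travel": [0, 0, 0], "delta_rot": [0, 0, 0], "fingers": 1}, {"travel": [0, 0, 0], "delta_rot": [0, 0, 0], "fingers": 1}, {"travel": [0, 0, 0], "delta_rot": [0, 0, 0], "fingers": 1}]}}

```text
clock: 6.25
eef_pos: [597.2, -126.6, 148.4]
eef_rot: [-3.141, 0.0, 0.14]
wrist_force: [-0.2, 2.9, 0.2]
finger_gap: 11.9
```

{"name": "send_rows", "arguments": {"grip_force": 35, "plan": [{"travel": [0, -0.5, 0], "delta_rot": [0, 0, 0], "fingers": 1}, {"travel": [0, 0, 0], "delta_rot": [0, 0, 0], "fingers": 1}, {"travel": [0, 0, 0], "delta_rot": [0, 0, 0], "fingers": 1}, {"travel": [0, 0, 0], "delta_rot": [0, 0, 0], "fingers": 1}]}}

```text
clock: 6.75
eef_pos: [597.2, -126.5, 148.4]
eef_rot: [3.141, -0.0, 0.139]
wrist_force: [0.6, -2.3, -1.0]
finger_gap: 12.0
```

Well centred. Now lift to 9 mm at first (can't reach the washer before 12).

{"name": "send_rows", "arguments": {"plan": [{"travel": [0, 0, -1.5], "delta_rot": [0, 0, 0], "fingers": 1}, {"travel": [0, 0, -1.5], "delta_rot": [0, 0, 0], "fingers": 1}, {"travel": [0, 0, -1.5], "delta_rot": [0, 0, 0], "fingers": 1}, {"travel": [0, 0, -1.5], "delta_rot": [0, 0, 0], "fingers": 1}, {"travel": [0, 0, -1.5], "delta_rot": [0, 0, 0], "fingers": 1}, {"travel": [0, 0, -1.5], "delta_rot": [0, 0, 0], "fingers": 1}, {"travel": [0, 0, 0], "delta_rot": [0, 0, 0], "fingers": 1}, {"travel": [0, 0, 0], "delta_rot": [0, 0, 0], "fingers": 1}]}}

```text
clock: 7.75
eef_pos: [597.1, -126.5, 156.6]
eef_rot: [3.141, 0.001, 0.139]
wrist_force: [4.6, -5.0, -8.9]
finger_gap: 11.3
```

{"name": "send_rows", "arguments": {"plan": [{"travel": [0, 0, -1], "delta_rot": [0, 0, 0], "fingers": 1}, {"travel": [0, 0, -1], "delta_rot": [0, 0, 0], "fingers": 1}, {"travel": [0, 0, -1], "delta_rot": [0, 0, 0], "fingers": 1}, {"travel": [0, 0, -1], "delta_rot": [0, 0, 0], "fingers": 1}, {"travel": [0, 0, 0], "delta_rot": [0, 0, 0], "fingers": 1}]}}

```text
clock: 8.38
eef_pos: [597.1, -126.5, 160.5]
eef_rot: [3.142, 0.001, 0.139]
wrist_force: [3.9, -3.9, -10.3]
finger_gap: 11.6
```

{"name": "send_rows", "arguments": {"plan": [{"travel": [0, 0, -1], "delta_rot": [0, 0, 0], "fingers": 1}, {"travel": [0, 0, -1], "delta_rot": [0, 0, 0], "fingers": 1}, {"travel": [0, 0, -1], "delta_rot": [0, 0, 0], "fingers": 1}, {"travel": [0, 0, 0], "delta_rot": [0, 0, 0], "fingers": 1}, {"travel": [0, 0, 0], "delta_rot": [0, 0, 0], "fingers": 1}]}}

```text
clock: 9.0
eef_pos: [597.1, -126.5, 163.4]
eef_rot: [3.142, 0.001, 0.139]
wrist_force: [4.4, -4.5, -10.7]
finger_gap: 11.6
```

Run:
```python
from h import *
s=manip.read_state(); print(np.round(s['eef_pos'],2),np.round(s['wrist_force'],1),np.round(s['moment'],2))
for n in ['wrist','scene']:
    c,M=shot(n,f'd_{n}.png'); W=cloud(c,M)
    d=np.hypot(W[...,0]-597,W[...,1]+127)
    m=(d<19)&(W[...,2]>100)&(W[...,2]<125)
    print(np.histogram(W[m][:,2],bins=np.arange(100,126,2))[0])
    m=(d<14)&(W[...,2]>165)&(W[...,2]<190); print(m.sum(),np.median(W[m][:,2]) if m.any() else 0)
```

```text
[ 597.11 -126.5   163.4 ] [  4.4  -4.5 -10.7] [-0.94 -1.   -0.03]
[ 23  43 167 298 166  57   1   0   0   0   0   0]
1448 174.05350370423255
[13 14 18 54 71 27 12  6  5  3  4  4]
149 175.39117933932107
```

{"name": "send_rows", "arguments": {"plan": [{"travel": [0, 0, -1], "delta_rot": [0, 0, 0], "fingers": 1}, {"travel": [0, 0, -1], "delta_rot": [0, 0, 0], "fingers": 1}, {"travel": [0, 0, -1], "delta_rot": [0, 0, 0], "fingers": 1}, {"travel": [0, 0, 0], "delta_rot": [0, 0, 0], "fingers": 1}, {"travel": [0, 0, 0], "delta_rot": [0, 0, 0], "fingers": 1}]}}

```text
clock: 9.72
eef_pos: [597.1, -126.5, 166.3]
eef_rot: [-3.142, 0.001, 0.139]
wrist_force: [6.1, -4.0, -11.4]
finger_gap: 12.0
```

{"name": "send_rows", "arguments": {"plan": [{"travel": [0, 0, -1], "delta_rot": [0, 0, 0], "fingers": 1}, {"travel": [0, 0, -0.7], "delta_rot": [0, 0, 0], "fingers": 1}, {"travel": [0, 0, 0], "delta_rot": [0, 0, 0], "fingers": 1}, {"travel": [0, 0, 0], "delta_rot": [0, 0, 0], "fingers": 1}]}}

```text
clock: 10.22
eef_pos: [597.1, -126.5, 167.4]
eef_rot: [-3.141, 0.001, 0.139]
wrist_force: [6.4, -6.1, -16.1]
finger_gap: 11.9
```

{"name": "send_rows", "arguments": {"plan": [{"travel": [0, 0, -0.4], "delta_rot": [0, 0, 0], "fingers": 1}, {"travel": [0, 0, 0], "delta_rot": [0, 0, 0], "fingers": 1}, {"travel": [0, 0, 0], "delta_rot": [0, 0, 0], "fingers": 1}]}}

```text
clock: 10.6
eef_pos: [597.0, -126.5, 167.6]
eef_rot: [-3.141, 0.001, 0.139]
wrist_force: [8.0, -5.1, -17.1]
finger_gap: 12.1
```

Run:
```python
from h import *
s=manip.read_state(); print(np.round(s['eef_pos'],2),np.round(s['wrist_force'],1),np.round(s['moment'],2))
c,M=shot('wrist'); W=cloud(c,M); cv2.imwrite('pics/e1.png',cv2.resize(c['color'][100:300,160:360],(600,600),interpolation=cv2.INTER_CUBIC)[:,:,::-1])
c,M=shot('scene'); W=cloud(c,M)
m=np.hypot(W[...,0]-597,W[...,1]+127)<25; v,u=np.nonzero(m); print(v.mean(),u.mean())
v,u=int(v.mean()),int(u.mean())
cv2.imwrite('pics/e2.png',cv2.resize(c['color'][v-40:v+40,u-40:u+40],(600,600),interpolation=cv2.INTER_CUBIC)[:,:,::-1])
```

```text
[ 597.02 -126.5   167.64] [  8.   -5.1 -17.1] [-1.02 -1.54 -0.06]
145.24699221514507 134.11889596602973
```

View pics/e2.png

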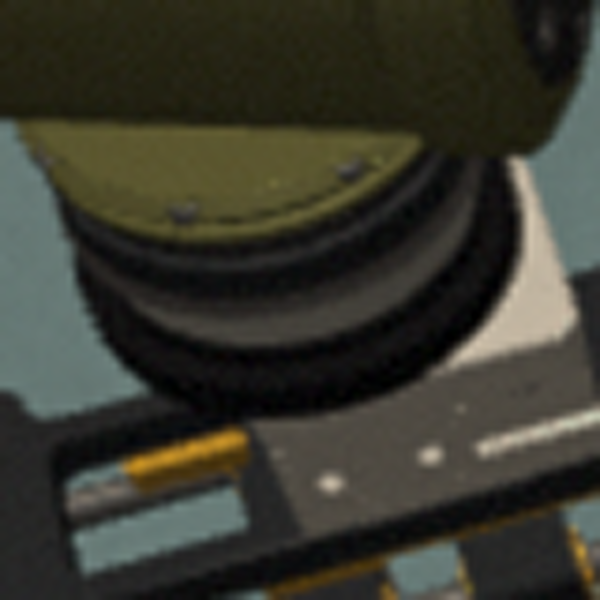

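{"name": "send_rows", "arguments": {"plan": [{"travel": [0.4, 0.3, 0], "delta_rot": [0, 0, 0], "fingers": 1}, {"travel": [0, 0, 0], "delta_rot": [0, 0, 0], "fingers": 1}, {"travel": [0, 0, 0], "delta_rot": [0, 0, 0], "fingers": 1}]}}

```text
clock: 11.08
eef_pos: [597.1, -126.5, 167.5]
eef_rot: [-3.141, 0.003, 0.139]
wrist_force: [4.0, -3.4, -16.4]
finger_gap: 11.9
```

View pics/e1.png

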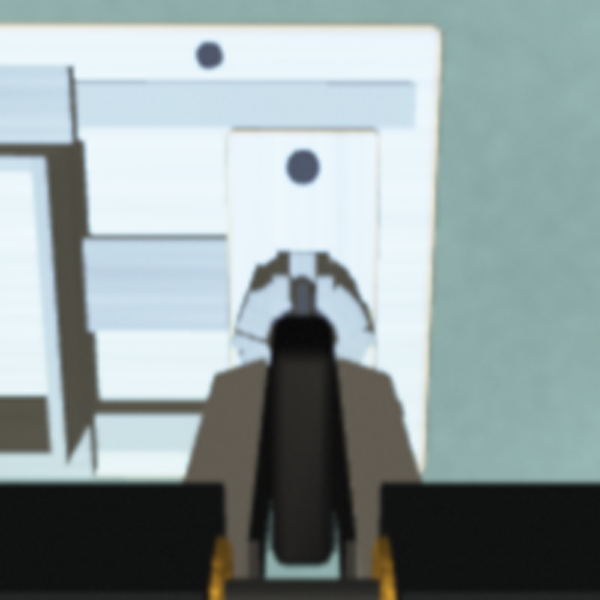

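Run:
```python
from h import *
c,M=shot('wrist'); W=cloud(c,M)
np.set_printoptions(linewidth=200,suppress=True)
print(W[184:210:2,236:286:3,2].round(0))
print(W[198,[245,261,275]].round(1))
```

```text
[[ 70.  72.  73.  73.  71.  72.  81.  79.  81.  79.  80.  80.  71.  70.  70.  70.  71.]
 [ 70.  71.  72.  71.  70.  78.  87.  81.  80.  79.  87.  87.  70.  72.  71.  70.  70.]
 [ 70.  71.  71.  71.  80.  86.  96.  80.  79.  81.  93.  94.  84.  71.  71.  72.  70.]
 [ 69.  71.  72.  86.  87.  95. 102.  78.  79.  80. 101. 100.  90.  82.  72.  71.  70.]
 [ 71.  70.  71.  92.  93. 108. 106.  79. 111.  81. 107. 107.  98.  88.  72.  71.  71.]
 [ 71.  72.  71.  99. 102. 107. 108.  86. 115. 113. 108. 107. 103.  96.  84.  71.  71.]
 [ 70.  72.  72. 104. 108. 108. 108.  92. 116. 115. 107. 108. 108. 102.  90.  71.  71.]
 [ 69.  71.  93. 107. 108. 107. 108.  98. 115. 113. 108. 107. 109. 107. 100.  71.  70.]
 [ 68.  72. 105. 108. 109. 108. 108. 104. 115. 114. 108. 107. 107. 108. 107.  72.  70.]
 [ 55.  72. 104. 108. 107. 108. 108. 108. 115. 114. 109. 108. 108. 108. 107.  90.  71.]
 [ 54.  71. 104. 106. 104. 108. 107.  93. 115. 114.  91. 108. 107. 108. 107. 102.  71.]
 [ 55.  90. 104. 105. 104. 108. 157. 159. 159. 159. 158.  89. 106. 108. 108. 108.  71.]
 [ 54. 104. 104. 106. 104.  91. 162. 162. 163. 162. 163. 161. 107. 108. 107. 108.  99.]]
[[ 606.9 -115.   107.4]
 [ 610.6 -126.7  114.9]
 [ 609.9 -137.5  107.1]]
```

{"name": "send_rows", "arguments": {"plan": [{"travel": [0, 0, 0.9], "delta_rot": [0, 0, 0], "fingers": 1}, {"travel": [0, 0, 0], "delta_rot": [0, 0, 0], "fingers": 1}, {"travel": [0, 0, 0], "delta_rot": [0, 0, 0], "fingers": 1}]}}

```text
clock: 11.5
eef_pos: [597.2, -126.5, 167.6]
eef_rot: [-3.141, 0.002, 0.139]
wrist_force: [2.8, -4.3, -17.9]
finger_gap: 11.8
```

{"name": "send_rows", "arguments": {"plan": [{"travel": [0, 0, 0], "delta_rot": [0, 0, -4], "fingers": 1}, {"travel": [0, 0, 0], "delta_rot": [0, 0, -4], "fingers": 1}, {"travel": [0, 0, 0], "delta_rot": [0, 0, -4], "fingers": 1}, {"travel": [0, 0, 0], "delta_rot": [0, 0, 0], "fingers": 1}, {"travel": [0, 0, 0], "delta_rot": [0, 0, 0], "fingers": 1}]}}

```text
clock: 12.12
eef_pos: [597.2, -126.4, 168.0]
eef_rot: [-3.141, 0.001, 0.347]
wrist_force: [1.6, -3.8, -20.2]
finger_gap: 11.7
```

Run:
```python
from h import *
s=manip.read_state(); print(np.round(s['eef_pos'],2),np.round(s['eef_rot'],3),np.round(s['wrist_force'],1),np.round(s['moment'],2))
```

```text
[ 597.21 -126.45  167.96] [-3.141e+00  1.000e-03  3.470e-01] [  1.6  -3.8 -20.2] [-0.78 -0.39  0.06]
```

{"name": "send_rows", "arguments": {"plan": [{"travel": [0, 0, 2.2], "delta_rot": [0, 0, 0], "fingers": 1}, {"travel": [0, 0, 0], "delta_rot": [0, 0, 0], "fingers": 1}, {"travel": [0, 0, 0], "delta_rot": [0, 0, 0], "fingers": 1}, {"travel": [0, 0, 0], "delta_rot": [0, 0, 0], "fingers": 1}]}}

```text
clock: 12.62
eef_pos: [597.3, -126.5, 166.7]
eef_rot: [-3.141, 0.001, 0.349]
wrist_force: [-5.0, -1.9, -11.8]
finger_gap: 11.6
```

{"name": "send_rows", "arguments": {"plan": [{"travel": [0, 0, 0], "delta_rot": [0, 0, -5], "fingers": 1}, {"travel": [0, 0, 0], "delta_rot": [0, 0, -5], "fingers": 1}, {"travel": [0, 0, 0], "delta_rot": [0, 0, -5], "fingers": 1}, {"travel": [0, 0, 0], "delta_rot": [0, 0, -5], "fingers": 1}, {"travel": [0, 0, 0], "delta_rot": [0, 0, 0], "fingers": 1}, {"travel": [0, 0, 0], "delta_rot": [0, 0, 0], "fingers": 1}]}}

```text
clock: 13.38
eef_pos: [597.3, -126.4, 166.7]
eef_rot: [-3.141, 0.0, 0.698]
wrist_force: [-5.3, -2.6, -10.7]
finger_gap: 11.5
```

{"name": "send_rows", "arguments": {"plan": [{"travel": [0, 0, 0], "delta_rot": [0, 0, -5], "fingers": 1}, {"travel": [0, 0, 0], "delta_rot": [0, 0, -5], "fingers": 1}, {"travel": [0, 0, 0], "delta_rot": [0, 0, -5], "fingers": 1}, {"travel": [0, 0, 0], "delta_rot": [0, 0, -5], "fingers": 1}, {"travel": [0, 0, 0], "delta_rot": [0, 0, 0], "fingers": 1}, {"travel": [0, 0, 0], "delta_rot": [0, 0, 0], "fingers": 1}]}}

```text
clock: 14.12
eef_pos: [597.2, -126.3, 166.7]
eef_rot: [-3.141, 0.0, 1.047]
wrist_force: [-4.6, -1.7, -11.0]
finger_gap: 11.6
```

{"name": "send_rows", "arguments": {"plan": [{"travel": [0, 0, 0], "delta_rot": [0, 0, -5], "fingers": 1}, {"travel": [0, 0, 0], "delta_rot": [0, 0, -5], "fingers": 1}, {"travel": [0, 0, 0], "delta_rot": [0, 0, -5], "fingers": 1}, {"travel": [0, 0, 0], "delta_rot": [0, 0, -3], "fingers": 1}, {"travel": [0, 0, 0], "delta_rot": [0, 0, 0], "fingers": 1}, {"travel": [0, 0, 0], "delta_rot": [0, 0, 0], "fingers": 1}]}}

```text
clock: 14.88
eef_pos: [597.2, -126.3, 166.6]
eef_rot: [-3.14, -0.0, 1.361]
wrist_force: [-6.6, -1.3, -11.2]
finger_gap: 11.4
```

{"name": "send_rows", "arguments": {"plan": [{"travel": [0, 0, 1], "delta_rot": [0, 0, 0], "fingers": 1}, {"travel": [0, 0, 1], "delta_rot": [0, 0, 0], "fingers": 1}, {"travel": [0, 0, 1], "delta_rot": [0, 0, 0], "fingers": 1}, {"travel": [0, 0, 0.5], "delta_rot": [0, 0, 0], "fingers": 1}, {"travel": [0, 0, 0], "delta_rot": [0, 0, 0], "fingers": 1}, {"travel": [0, 0, 0], "delta_rot": [0, 0, 0], "fingers": 1}]}}

```text
clock: 15.62
eef_pos: [597.1, -126.3, 163.1]
eef_rot: [-3.14, -0.0, 1.361]
wrist_force: [-6.2, -1.1, -11.5]
finger_gap: 11.3
```

{"name": "send_rows", "arguments": {"plan": [{"travel": [0, 0, 0.7], "delta_rot": [0, 0, 0], "fingers": 1}, {"travel": [0, 0, 0.7], "delta_rot": [0, 0, 0], "fingers": 1}, {"travel": [0, 0, 0], "delta_rot": [0, 0, 0], "fingers": 1}, {"travel": [0, 0, 0], "delta_rot": [0, 0, 0], "fingers": 1}]}}

```text
clock: 16.12
eef_pos: [597.2, -126.3, 161.8]
eef_rot: [-3.14, -0.0, 1.361]
wrist_force: [-6.9, -1.8, -9.9]
finger_gap: 11.7
```

{"name": "send_rows", "arguments": {"plan": [{"travel": [0, 0, 0.5], "delta_rot": [0, 0, 0], "fingers": 1}, {"travel": [0, 0, 0.5], "delta_rot": [0, 0, 0], "fingers": 1}, {"travel": [0, 0, 0], "delta_rot": [0, 0, 0], "fingers": 1}, {"travel": [0, 0, 0], "delta_rot": [0, 0, 0], "fingers": 1}]}}

```text
clock: 16.62
eef_pos: [597.2, -126.3, 161.5]
eef_rot: [-3.141, -0.0, 1.361]
wrist_force: [-9.4, -0.9, -4.6]
finger_gap: 11.8
```

{"name": "send_rows", "arguments": {"plan": [{"travel": [0, 0, 0], "delta_rot": [0, 0, 0], "fingers": 0}, {"travel": [0, 0, 0], "delta_rot": [0, 0, 0], "fingers": 0}, {"travel": [0, 0, 0], "delta_rot": [0, 0, 0], "fingers": 0}, {"travel": [0, 0, 0], "delta_rot": [0, 0, 0], "fingers": 0}, {"travel": [0, 0, 0], "delta_rot": [0, 0, 0], "fingers": 0}, {"travel": [0, 0, -20], "delta_rot": [0, 0, 0], "fingers": 0}, {"travel": [0, 0, -20], "delta_rot": [0, 0, 0], "fingers": 0}, {"travel": [0, 0, -20], "delta_rot": [0, 0, 0], "fingers": 0}, {"travel": [0, 0, 0], "delta_rot": [0, 0, 0], "fingers": 0}, {"travel": [0, 0, 0], "delta_rot": [0, 0, 0], "fingers": 0}]}}

```text
clock: 17.88
eef_pos: [597.4, -126.4, 219.5]
eef_rot: [-3.14, -0.0, 1.361]
wrist_force: [-0.3, -0.1, -0.0]
finger_gap: 47.3
```

Run:
```python
from h import *
s=manip.read_state(); print(np.round(s['eef_pos'],2),np.round(s['eef_rot'],3),np.round(s['wrist_force'],1))
for n in ['wrist','top','scene']:
    c,M=shot(n,f'f_{n}.png'); W=cloud(c,M); dk=c['color'].max(-1)<90
    m=dk&(W[...,2]>165)&(W[...,2]<182)&(abs(W[...,0]-597)<30)&(abs(W[...,1]+127)<28)
    if m.sum()>20: print(n,'handle',np.percentile(W[m][:,2],[5,50,95]),cv2.minAreaRect(W[m][:,:2].astype(np.float32)))
    m=dk&(W[...,2]>110)&(W[...,2]<120)&(abs(W[...,0]-568)<30)&(abs(W[...,1]-81)<30)
    if m.sum()>20: print(n,'post',cv2.minAreaRect(W[m][:,:2].astype(np.float32)))
    for t in ['post_grip','carriage_nose','stop_face']: print(n,t,[(tw(M,d['at']).tolist(),round(d['confidence'],2)) for d in tip_of(t,n)[:1]])
```

```text
[ 597.36 -126.44  219.52] [-3.14  -0.     1.361] [-0.3 -0.1 -0. ]
wrist handle [169.91517224 171.87687037 172.9577493 ] ((596.5195922851562, -127.51509094238281), (41.955711364746094, 11.590781211853027), 76.87495422363281)
wrist post_grip []
wrist carriage_nose []
wrist stop_face []
top post ((567.580810546875, 79.91100311279297), (21.23898696899414, 18.95588493347168), 26.221132278442383)
top post_grip [([568.8, 84.7, 98.9], 0.82)]
top carriage_nose [([566.2, 94.3, 49.4], 0.67)]
top stop_face [([549.7, 188.3, 49.4], 0.66)]
scene handle [165.7113027  172.53604175 174.57355973] ((600.3509521484375, -115.33013153076172), (22.35986328125, 11.072985649108887), 80.07227325439453)
scene post ((568.6575927734375, 82.85530853271484), (21.7797908782959, 22.6595458984375), 34.744056701660156)
scene post_grip []
scene carriage_nose [([565.0, 95.9, 49.4], 0.79)]
scene stop_face [([551.4, 188.9, 55.7], 0.83)]
```

View pics/f_wrist.png

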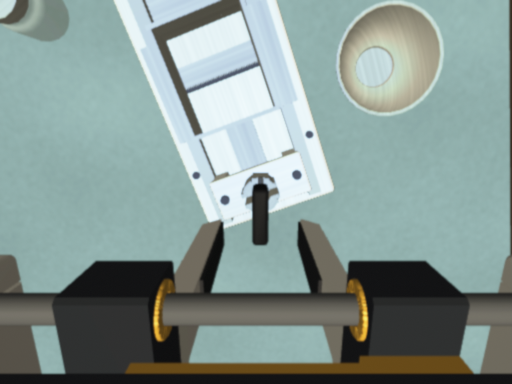

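{"name": "send_rows", "arguments": {"plan": [{"travel": [39.4, -14.4, 0], "delta_rot": [0, 0, 0], "fingers": -0.3}, {"travel": [39.4, -14.4, 0], "delta_rot": [0, 0, 0], "fingers": -0.3}, {"travel": [39.4, -14.4, 0], "delta_rot": [0, 0, 0], "fingers": -0.3}, {"travel": [39.4, -14.4, 0], "delta_rot": [0, 0, 0], "fingers": -0.3}, {"travel": [39.4, -14.4, 0], "delta_rot": [0, 0, 0], "fingers": -0.3}, {"travel": [0, 0, 0], "delta_rot": [0, 0, -10], "fingers": -0.3}, {"travel": [0, 0, 0], "delta_rot": [0, 0, -10], "fingers": -0.3}, {"travel": [0, 0, 0], "delta_rot": [0, 0, 0], "fingers": -0.3}, {"travel": [0, 0, 0], "delta_rot": [0, 0, 0], "fingers": -0.3}, {"travel": [0, 0, 0], "delta_rot": [0, 0, 0], "fingers": -0.3}]}}

```text
clock: 19.73
eef_pos: [568.2, 81.0, 220.5]
eef_rot: [-3.142, 0.0, 1.708]
wrist_force: [-0.3, 0.2, -0.5]
finger_gap: 61.0
```

Run:
```python
from h import *
s=manip.read_state(); print(np.round(s['eef_pos'],2),np.round(s['eef_rot'],3),np.round(s['wrist_force'],1))
c,M=shot('wrist','g_wrist.png'); W=cloud(c,M); np.save('Wg.npy',W); dk=c['color'].max(-1)<90
m=dk&(W[...,2]>108)&(W[...,2]<122)&(abs(W[...,0]-568)<30)&(abs(W[...,1]-81)<30)
if m.sum()>20: print('post',np.median(W[m][:,2]),cv2.minAreaRect(W[m][:,:2].astype(np.float32)))
for t in ['post_grip','carriage_nose','stop_face']: print(t,[(tw(M,d['at']).tolist(),round(d['confidence'],2)) for d in tip_of(t,'wrist')[:1]])
# profile along slicer y, offset 35mm to the side of axis; relative to lock axis (597,-127), yaw .139
a=.139; r=W-np.array([597,-127,0]); X=r[...,0]*np.cos(a)+r[...,1]*np.sin(a); Y=-r[...,0]*np.sin(a)+r[...,1]*np.cos(a)-130
m=(abs(X)<50)&(Y>60)&(Y<230)&(W[...,2]>20)&(W[...,2]<70)
for y in range(84,220,2):
    k=m&(abs(Y-y)<1)&(abs(X)>15); z=W[k][:,2]
    if len(z): print(y,len(z),np.round(np.percentile(z,[20,50,90])),end=' | ')
```

```text
[568.2   81.04 220.54] [-3.142  0.     1.708] [-0.3  0.2 -0.5]
post 114.07240757339446 ((567.8248901367188, 80.40350341796875), (21.299121856689453, 21.58192253112793), 10.222578048706055)
post_grip [([568.3, 77.9, 95.0], 0.76)]
carriage_nose [([563.2, 95.2, 48.2], 0.91)]
stop_face [([554.5, 184.2, 49.0], 0.83)]
84 115 [53. 54. 55.] | 86 88 [53. 54. 55.] | 88 101 [53. 54. 55.] | 90 169 [30. 54. 55.] | 92 221 [29. 50. 55.] | 94 119 [29. 30. 52.] | 96 120 [29. 30. 31.] | 98 114 [29. 29. 33.] | 100 84 [29. 29. 34.] | 102 115 [29. 29. 31.] | 104 124 [29. 29. 31.] | 106 94 [29. 29. 34.] | 108 100 [29. 30. 40.] | 110 126 [29. 29. 31.] | 112 115 [29. 29. 31.] | 114 87 [29. 29. 40.] | 116 122 [29. 29. 32.] | 118 126 [29. 29. 31.] | 120 108 [29. 30. 31.] | 122 92 [29. 30. 36.] | 124 121 [29. 29. 31.] | 126 127 [29. 29. 31.] | 128 116 [29. 29. 31.] | 130 95 [29. 29. 33.] | 132 114 [29. 29. 35.] | 134 130 [29. 29. 33.] | 136 125 [29. 29. 31.] | 138 104 [29. 29. 38.] | 140 100 [29. 29. 41.] | 142 132 [29. 30. 33.] | 144 131 [29. 30. 32.] | 146 128 [29. 29. 31.] | 148 111 [29. 29. 37.] | 150 110 [29. 29. 36.] | 152 111 [29. 29. 31.] | 154 131 [29. 29. 31.] | 156 132 [29. 29. 31.] | 158 130 [29. 29. 31.] | 160 122 [29. 29. 31.] | 162 110 [29. 29. 36.] | 164 103 [29. 29. 33.] | 166 128 [28. 29. 31.] | 168 133 [29. 29. 32.] | 170 132 [29. 30. 31.] | 172 131 [29. 29. 33.] | 174 134 [29. 29. 33.] | 176 123 [29. 29. 32.] | 178 122 [29. 30. 36.] | 180 119 [29. 29. 31.] | 182 121 [29. 30. 31.] | 184 126 [29. 29. 36.] | 186 304 [29. 45. 59.] | 188 230 [30. 60. 62.] | 190 145 [61. 61. 62.] | 192 156 [61. 62. 65.] | 194 151 [61. 62. 65.] | 196 157 [61. 62. 66.] | 198 160 [61. 61. 66.] | 200 160 [61. 62. 66.] | 202 134 [61. 61. 65.] | 204 145 [61. 61. 62.] | 206 137 [59. 60. 62.] | 210 6 [43. 44. 44.] | 212 72 [29. 30. 42.] | 214 138 [29. 29. 32.] | 216 139 [29. 29. 35.] | 218 139 [29. 29. 35.] |
```

View pics/g_wrist.png

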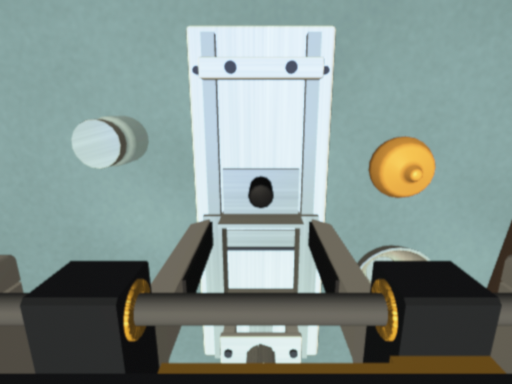

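{"name": "send_rows", "arguments": {"grip_force": 15, "plan": [{"travel": [0, 0, 30], "delta_rot": [0, 0, 0], "fingers": -0.3}, {"travel": [0, 0, 30], "delta_rot": [0, 0, 0], "fingers": -0.3}, {"travel": [0, 0, 30], "delta_rot": [0, 0, 0], "fingers": -0.3}, {"travel": [0, 0, 20], "delta_rot": [0, 0, 0], "fingers": -0.3}, {"travel": [0, 0, 10], "delta_rot": [0, 0, 0], "fingers": -0.3}, {"travel": [0, 0, 0], "delta_rot": [0, 0, 0], "fingers": 1}, {"travel": [0, 0, 0], "delta_rot": [0, 0, 0], "fingers": 1}, {"travel": [0, 0, 0], "delta_rot": [0, 0, 0], "fingers": 1}, {"travel": [0, 0, 0], "delta_rot": [0, 0, 0], "fingers": 1}, {"travel": [0, 0, 0], "delta_rot": [0, 0, 0], "fingers": 1}, {"travel": [0, 0, 0], "delta_rot": [0, 0, 0], "fingers": 1}, {"travel": [0, 0, 0], "delta_rot": [0, 0, 0], "fingers": 1}, {"travel": [0, 0, 0], "delta_rot": [0, 0, 0], "fingers": 1}]}}

```text
clock: 21.55
eef_pos: [568.4, 81.2, 100.9]
eef_rot: [3.141, 0.0, 1.71]
wrist_force: [-0.9, -0.3, 5.2]
finger_gap: 23.3
```

{"name": "send_rows", "arguments": {"plan": [{"travel": [2, 0, 0], "delta_rot": [0, 0, 0], "fingers": 1}, {"travel": [4, 0, 0], "delta_rot": [0, 0, 0], "fingers": 1}, {"travel": [6, 0, 0], "delta_rot": [0, 0, 0], "fingers": 1}, {"travel": [6, 0, 0], "delta_rot": [0, 0, 0], "fingers": 1}, {"travel": [4, 0, 0], "delta_rot": [0, 0, 0], "fingers": 1}, {"travel": [0, 0, 0], "delta_rot": [0, 0, 0], "fingers": 1}, {"travel": [0, 0, 0], "delta_rot": [0, 0, 0], "fingers": 1}]}}

```text
clock: 22.42
eef_pos: [565.3, 103.3, 100.9]
eef_rot: [3.141, -0.0, 1.71]
wrist_force: [-1.0, 1.8, 5.8]
finger_gap: 23.4
```

{"name": "send_rows", "arguments": {"plan": [{"travel": [4, 0, 0], "delta_rot": [0, 0, 0], "fingers": 1}, {"travel": [6, 0, 0], "delta_rot": [0, 0, 0], "fingers": 1}, {"travel": [7, 0, 0], "delta_rot": [0, 0, 0], "fingers": 1}, {"travel": [7, 0, 0], "delta_rot": [0, 0, 0], "fingers": 1}, {"travel": [7, 0, 0], "delta_rot": [0, 0, 0], "fingers": 1}, {"travel": [7, 0, 0], "delta_rot": [0, 0, 0], "fingers": 1}, {"travel": [7, 0, 0], "delta_rot": [0, 0, 0], "fingers": 1}, {"travel": [6, 0, 0], "delta_rot": [0, 0, 0], "fingers": 1}, {"travel": [5, 0, 0], "delta_rot": [0, 0, 0], "fingers": 1}, {"travel": [4, 0, 0], "delta_rot": [0, 0, 0], "fingers": 1}, {"travel": [2, 0, 0], "delta_rot": [0, 0, 0], "fingers": 1}, {"travel": [0, 0, 0], "delta_rot": [0, 0, 0], "fingers": 1}, {"travel": [0, 0, 0], "delta_rot": [0, 0, 0], "fingers": 1}]}}

```text
clock: 24.05
eef_pos: [556.8, 164.7, 100.9]
eef_rot: [3.14, -0.0, 1.71]
wrist_force: [0.4, 1.1, 5.8]
finger_gap: 23.9
```

Run:
```python
from h import *
s=manip.read_state(); print(np.round(s['eef_pos'],2),np.round(s['eef_rot'],3),np.round(s['wrist_force'],1))
c,M=shot('wrist','h_wrist.png'); W=cloud(c,M)
a=.139; r=W-np.array([597,-127,0]); X=r[...,0]*np.cos(a)+r[...,1]*np.sin(a); Y=-r[...,0]*np.sin(a)+r[...,1]*np.cos(a)-130
m=(abs(X)<45)&(abs(X)>16)
for lo,hi in [(51,57),(28,34),(59,65)]:
    k=m&(W[...,2]>lo)&(W[...,2]<hi)&(Y>150)&(Y<215); print(lo,k.sum(),np.percentile(Y[k],[0.5,2,5,50,95,98,99.5]).round(1) if k.any() else '')
```

```text
[556.84 164.68 100.93] [ 3.14 -0.    1.71] [0.4 1.1 5.8]
51 2303 [150.4 151.4 153.1 167.8 177.8 206.8 207. ]
28 1570 [172.9 173.2 173.8 207.3 214.2 214.9 215. ]
59 2145 [187.  187.2 188.  197.8 206.  206.5 207. ]
```

{"name": "send_rows", "arguments": {"grip_force": 7, "plan": [{"travel": [0, 0, 0], "delta_rot": [0, 0, 0], "fingers": 1}, {"travel": [1, 0, 0], "delta_rot": [0, 0, 0], "fingers": 1}, {"travel": [1, 0, 0], "delta_rot": [0, 0, 0], "fingers": 1}, {"travel": [1, 0, 0], "delta_rot": [0, 0, 0], "fingers": 1}, {"travel": [1, 0, 0], "delta_rot": [0, 0, 0], "fingers": 1}, {"travel": [1, 0, 0], "delta_rot": [0, 0, 0], "fingers": 1}, {"travel": [1, 0, 0], "delta_rot": [0, 0, 0], "fingers": 1}, {"travel": [0, 0, 0], "delta_rot": [0, 0, 0], "fingers": 1}]}}

```text
clock: 25.1
eef_pos: [556.1, 170.3, 100.9]
eef_rot: [3.14, 0.0, 1.71]
wrist_force: [1.4, -1.1, 5.3]
finger_gap: 23.7
```

{"name": "send_rows", "arguments": {"plan": [{"travel": [0.5, 0, 0], "delta_rot": [0, 0, 0], "fingers": 1}, {"travel": [0.5, 0, 0], "delta_rot": [0, 0, 0], "fingers": 1}, {"travel": [0, 0, 0], "delta_rot": [0, 0, 0], "fingers": 1}]}}

```text
clock: 25.48
eef_pos: [555.9, 171.3, 100.9]
eef_rot: [3.14, 0.0, 1.71]
wrist_force: [1.5, -0.9, 5.7]
finger_gap: 24.1
```

{"name": "send_rows", "arguments": {"plan": [{"travel": [0.5, 0, 0], "delta_rot": [0, 0, 0], "fingers": 1}, {"travel": [0.5, 0, 0], "delta_rot": [0, 0, 0], "fingers": 1}, {"travel": [0, 0, 0], "delta_rot": [0, 0, 0], "fingers": 1}]}}

```text
clock: 25.85
eef_pos: [555.8, 172.2, 100.9]
eef_rot: [3.14, 0.0, 1.71]
wrist_force: [1.6, -1.7, 5.6]
finger_gap: 23.8
```

{"name": "send_rows", "arguments": {"plan": [{"travel": [0.5, 0, 0], "delta_rot": [0, 0, 0], "fingers": 1}, {"travel": [0.5, 0, 0], "delta_rot": [0, 0, 0], "fingers": 1}, {"travel": [0, 0, 0], "delta_rot": [0, 0, 0], "fingers": 1}]}}

```text
clock: 26.22
eef_pos: [555.7, 173.2, 100.9]
eef_rot: [3.14, 0.0, 1.71]
wrist_force: [1.4, -1.4, 5.0]
finger_gap: 23.8
```

{"name": "send_rows", "arguments": {"plan": [{"travel": [0.5, 0, 0], "delta_rot": [0, 0, 0], "fingers": 1}, {"travel": [0.5, 0, 0], "delta_rot": [0, 0, 0], "fingers": 1}, {"travel": [0, 0, 0], "delta_rot": [0, 0, 0], "fingers": 1}]}}

```text
clock: 26.6
eef_pos: [555.6, 173.8, 100.9]
eef_rot: [3.14, 0.001, 1.71]
wrist_force: [1.6, -4.2, 6.0]
finger_gap: 23.5
```

{"name": "send_rows", "arguments": {"plan": [{"travel": [0.5, 0, 0], "delta_rot": [0, 0, 0], "fingers": 1}, {"travel": [0, 0, 0], "delta_rot": [0, 0, 0], "fingers": 1}, {"travel": [0, 0, 0], "delta_rot": [0, 0, 0], "fingers": 1}]}}

```text
clock: 26.98
eef_pos: [555.5, 174.0, 100.9]
eef_rot: [3.141, 0.001, 1.71]
wrist_force: [1.7, -7.4, 5.5]
finger_gap: 23.4
```

{"name": "send_rows", "arguments": {"plan": [{"travel": [0, 0, 0], "delta_rot": [0, 0, 0], "fingers": -0.3}, {"travel": [0, 0, 0], "delta_rot": [0, 0, 0], "fingers": -0.3}, {"travel": [0, 0, 0], "delta_rot": [0, 0, 0], "fingers": -0.3}, {"travel": [0, 0, 0], "delta_rot": [0, 0, 0], "fingers": -0.3}, {"travel": [0, 0, -20], "delta_rot": [0, 0, 0], "fingers": -0.3}, {"travel": [0, 0, -30], "delta_rot": [0, 0, 0], "fingers": -0.3}, {"travel": [-15, 0, -30], "delta_rot": [0, 0, 0], "fingers": -0.3}, {"travel": [-30, 0, -30], "delta_rot": [0, 0, 0], "fingers": -0.3}, {"travel": [-30, 0, -20], "delta_rot": [0, 0, 0], "fingers": -0.3}, {"travel": [0, 0, 0], "delta_rot": [0, 0, 0], "fingers": -0.3}, {"travel": [0, 0, 0], "delta_rot": [0, 0, 0], "fingers": -0.3}]}}

```text
clock: 28.35
eef_pos: [565.1, 101.0, 229.7]
eef_rot: [-3.14, -0.0, 1.71]
wrist_force: [-0.3, 0.1, 0.4]
finger_gap: 61.1
```

Run:
```python
from h import *
s=manip.read_state(); print(s['clock'],np.round(s['eef_pos'],2),np.round(s['wrist_force'],1),s['finger_gap'])
c,M=shot('wrist','i_wrist.png'); W=cloud(c,M)
a=.139; r=W-np.array([597,-127,0]); X=r[...,0]*np.cos(a)+r[...,1]*np.sin(a); Y=-r[...,0]*np.sin(a)+r[...,1]*np.cos(a)-130
m=(abs(X)<38)&(abs(X)>16)
for lo,hi in [(51,57),(28,34),(59,65)]:
    k=m&(W[...,2]>lo)&(W[...,2]<hi)&(Y>150)&(Y<206); print(lo,k.sum(),np.percentile(Y[k],[2,5,50,95,98]).round(1) if k.any() else '')
dk=c['color'].max(-1)<90
m=dk&(W[...,2]>108)&(W[...,2]<122)&(abs(W[...,0]-555)<30)&(abs(W[...,1]-174)<30); print('post',cv2.minAreaRect(W[m][:,:2].astype(np.float32)))
c,M=shot('scene','i_scene.png'); W=cloud(c,M); dk=c['color'].max(-1)<90
m=dk&(W[...,2]>150)&(W[...,2]<182)&(abs(W[...,0]-597)<30)&(abs(W[...,1]+127)<28); print('handle',m.sum(),np.percentile(W[m][:,2],95) if m.any() else '',cv2.minAreaRect(W[m][:,:2].astype(np.float32)))
```

```text
28.35 [565.12 101.05 229.67] [-0.3  0.1  0.4] 61.08356565707713
51 1438 [150.2 151.3 168.3 184.8 185.8]
28 0 
59 660 [186.6 187.6 195.6 205.2 205.3]
post ((555.253173828125, 172.12094116210938), (21.077991485595703, 21.691650390625), 53.192832946777344)
handle 314 174.38066308584635 ((597.8794555664062, -125.30372619628906), (43.982234954833984, 12.217622756958008), 78.89224243164062)
```

View pics/i_wrist.png

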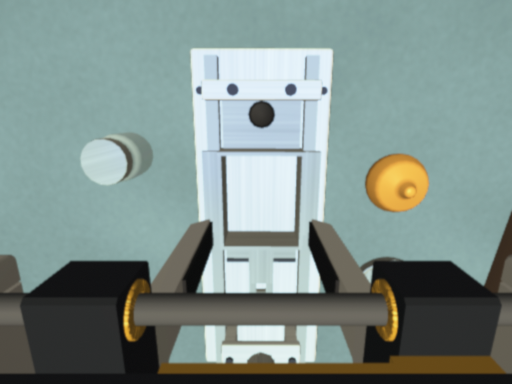

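```bash
python3 -c "
from h import *
print(manip.sign_off())"
```

```text
the job is handed in; nothing more can be done
None
```

The lock is parked in its rest notch, the carriage is against the end stop, and I handed the job in at about 28 s. The interface reports no verdict, so what follows rests on my own checks.

- **Lock:** I lifted it until it met the end washer at about 18.5 mm. It was then turned about 70° anticlockwise and let down into the notch. After release the cameras put the handle 12–14 mm up and turned 69–71°, so it stays up by itself.
- **Hauling on the lock:** The arm crept upward after a lift command, so the pull reached about 20 N. That is roughly 8 N on the washer, against the 15 N limit; I backed off before finishing the twist.
- **Carriage:** I slid it about 93.7 mm and stopped when I felt the stop, with about 7 N at the wrist. The last wrist picture shows no bed surface between nose and stop, and the depth readings put the two edges within about 1 mm. That agrees with the force, but the camera calibration is only good to about 2 mm.
- **Surroundings:** After the retreat the wrist force was under 0.5 N. I never went near the bowl, onion or jar. The onion and jar look untouched in the last picture, where the bowl is mostly hidden by the gripper; I did not measure any of them again.

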